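# Set the warming display by one click on each thumbwheel

## Robot

A 6-joint arm with a two-finger parallel gripper is mounted at the origin on a cart in front of the work surface, level with it; the furniture and walls round the work are solid. World frame = base frame: x ahead of the robot, y to its left, z up, the work surface at z = 0. Lengths are in m, angles in rad, forces in N, time in s.
With the tool pointing down it reaches from about 0.25 to 0.775 m from the base axis. Payload 4 kg.
Tool frame: the origin (TCP) lies midway between the tips of the shut fingers; the grasp point (between the pads) lies 19 mm behind it; z points along the fingers, y is the direction in which the jaws open and shut (so a half turn about z gives the same grasp; the last joint's range is limited). The gripper opens to 94 mm and grips with 3 to 60 N. Pads are 16 mm wide; open, the fingers measure 119 mm over their backs; the gripper's body (75 mm by 177 mm) begins 78 mm behind the grasp point.
Start: joints at [1.052, 0.087, 1.371, -0, 1.684, -0.103], TCP at [0.222, 0.503, 0.206] pointing down, gripper open.
Joint ranges: [-3.1, 3.1], [-0.76, 2.03], [0.27, 2.55], [-1.08, 4.22], [0.17, 2.65], [-2.57, 2.57]. Speed limits (rad/s): [2.79, 2.79, 3.14, 3.14, 3.14, 3.14].

## Interface

Orientations are given as [roll, pitch, yaw] about the fixed x, y, z axes, in that order (R = Rz(yaw) Ry(pitch) Rx(roll)).
In Python, from bench import robot, cams gives the robot as it stands.
- The arm moves only by the tool step_arm, never from a script. Its argument "plan" is a list that holds one entry, the list of rows, each a list of 5 numbers: the shift along the world's x, y, z in mm, then the turn about the world's z in rad, then the opening in per cent of the stroke, from 0 (shut) to 100 (fully open). In form: [[[tx, ty, tz, turn, fingers], ...]]. A call has 1 to 8 rows; each row is the pose to reach, as a shift and turn from the pose commanded when the call began; what a row does not reach only later rows make up. A row lasts 1/12 s, in which the tool goes at most 41.7 mm and 7.16 degrees, less where a joint would pass 70% of its speed; a pose out of reach is approached as far as the arm can. A call with a gripper value outside its range is refused whole. The fingers move at their own pace and stop on an object; the grip force is fixed at half the most. Time passes only in rows, so rows that repeat a pose let the fingers close. It gives the time, the measured TCP pose, the force and the opening at its end, in the units of the state.
- robot.get_obs(): the state, without advancing time (a new reading comes with each control period).
- cams.snapshot(name): name is "scene" or "top" or "wrist"; returns a dict with "frame" (420x560x3 uint8, red, green, blue), "camera_matrix" (3x3 intrinsics, pixels), "origin" and "attitude" of the camera in the world; the wrist camera has in their place "T_tool_cam" (4x4, takes a point from camera to tool coordinates, whose origin is the TCP and whose axes are the flange's). Camera axes: x right, y down, z forward; pixel columns grow to the right and rows downward; lengths in m; the calibration is good to about 2 mm. A picture is of the moment at which its call begins: read the wrist's pose just before it. There is no depth.
- robot.close_job(): hands the job in, once; it reports no verdict.
The state is a dict: "time": time; "joint_positions": joint angles; "qvel": joint speeds; "joint_torque": joint torques, N m; "tool_pos": TCP position; "ee_rot": TCP orientation; "wrist_force": force on the tool from outside, world axes, zero at the start; "wrist_torque": the same for the moment, N m; "width": finger opening in m.
Only numpy, scipy, OpenCV 4.12 (cv2) and the standard library are available. Lean on these libraries where they do the work, as an engineer would, in place of code of your own. Each camera call takes 0.05 s, during which the arm holds its last target. There are 200 camera calls.

## Task

Two metal regulator boxes for the warming display stand on the counter. With only a fingertip's friction on its rim, gently roll the wide knurled wheel (heat) one click towards the back of its box, no further, and let go; then roll the narrow wheel (lamp) one click towards the front of its box, no further, and let go. Do not lift or shove the boxes, and leave everything else on the counter where it stands.

Things in the scene. Friction and masses are not known exactly. Their poses are not given: they have to be found in the camera images.
- heat_unit: the heat regulator: a loose aluminium box on rubber feet, 120 (x) x 84 (y) x 66 mm high, 0.95 kg; in its top sits a black knurled thumbwheel 30 mm wide (the wide one). Origin: centre of the underside. Its x axis points from the front (the face with a round pilot lens, turned roughly to the robot) to the back, z up
- lamp_unit: the lamp regulator: a loose aluminium box on rubber feet, 120 (x) x 84 (y) x 66 mm high, 0.95 kg; in its top sits a black knurled thumbwheel 12 mm wide (the narrow one). Origin: centre of the underside. Its x axis points from the front (the face with a round pilot lens, turned roughly to the robot) to the back, z up
- heat_crest (a point): top of the heat wheel when not pressed: middle of its 30 mm width, 78 mm above the counter and 12 mm above the case's flat top; axes as the heat regulator's. The wheel's axle is level, along this y, 32 mm below; wheel radius 32 mm. The axle is sprung straight down: it starts to give at about 1 to 1.5 N, then 1.5 N per mm, with a hard stop after 7 mm. 5 to 8 N grips well
- lamp_crest (a point): top of the lamp wheel when not pressed: middle of its 12 mm width, 78 mm above the counter and 12 mm above the case's flat top; axes as the lamp regulator's. The wheel's axle is level, along this y, 32 mm below; wheel radius 32 mm. The axle is sprung straight down: it starts to give at about 1 to 1.5 N, then 1.5 N per mm, with a hard stop after 7 mm. 5 to 8 N grips well
- heat_wheel (a joint): heat wheel's angle (rad), growing as its top rolls to the back (+x of the case). Clicks every 0.6 (19 mm at the rim), at 0, +-0.6, +-1.2. It starts in the click at 0, with a white line across the rim leaning to the front; goal: top to the back, to +0.6, where the line is on top. Turning takes about 2 N at the rim. When let go it snaps to the nearest click
- lamp_wheel (a joint): lamp wheel's angle (rad), growing as its top rolls to the back (+x of the case). Clicks every 0.6 (19 mm at the rim), at 0, +-0.6, +-1.2. It starts in the click at 0, with a white line across the rim leaning to the back; goal: top to the front, to -0.6, where the line is on top. Turning takes about 2 N at the rim. When let go it snaps to the nearest click
- jar: bystander: honey jar between the two boxes, 57 mm across, 77 mm high, loose; origin at the centre of its underside
- cup: bystander: espresso cup, 64x89x48 mm, loose; origin at the centre of its underside
- sign_left: bystander: small price sign on a wooden foot, 22x68x52 mm, to the left, loose; origin at the centre of its underside
- sign_right: bystander: small price sign on a wooden foot, 22x68x52 mm, to the right, loose; origin at the centre of its underside

How it is judged:
On the way, in this order (a step that is already met when the one before it is completed fails the run):
1. the wide heat wheel has clicked one step back and is let go (value of joint heat_wheel between 0.48 and 0.72 rad and contact force between the fingers and heat_wheel below 0.3 N), for 0.2 s.
2. then the narrow lamp wheel has clicked one step forward and is let go (value of joint lamp_wheel between -0.72 and -0.48 rad and contact force between the fingers and lamp_wheel below 0.3 N), for 0.2 s.
At the end, for the whole second after the job is handed in: both wheels rest, released, one click from the start (heat at +0.6, lamp at -0.6 rad, within 0.12); both boxes stand flat within 15 mm of, and all bystanders within 20 mm of, where they began (all of step 1 and all of step 2 and distance of each of heat_unit, lamp_unit from where it was at the start of the episode below 0.015 m and angle between each of heat_unit, lamp_unit's own z axis and vertical below 0.05 rad and distance of each of jar, cup, sign_left, sign_right from where it was at the start of the episode below 0.02 m); the robot touches nothing.
It fails at once if a wheel was turned more than one click (value of joint heat_wheel above 1 rad or value of joint lamp_wheel below -1 rad).
It fails at once if a wheel was touched with the arm or the gripper's body (contact force between the arm and heat_wheel above 1 N or contact force between the arm and lamp_wheel above 1 N).
It fails at once if a wheel was pressed hard (over 25 N) (contact force between the fingers and heat_wheel above 25 N or contact force between the fingers and lamp_wheel above 25 N).
It fails at once if a regulator box was lifted, tipped or shoved (over 15 mm) (height (world z) of any of heat_unit, lamp_unit above 0.006 m or angle between any of heat_unit, lamp_unit's own z axis and vertical above 0.1 rad or distance of any of heat_unit, lamp_unit from where it was at the start of the episode above 0.015 m).
It fails at once if a bystander was moved over 20 mm (distance of any of jar, cup, sign_left, sign_right from where it was at the start of the episode above 0.02 m).
It also fails if it takes over 45 s, if anything falls off the work surface, if the arm or the gripper's body presses on something with over 40 N, if the wrist force passes 120 N, or if a joint passes its speed limit or range.

## Working session

There is one attempt and no reset: what is moved stays moved. The work goes in short steps, Python scripts to look and compute and a tool call to move; the robot and the scene stay as the last step left them, time stands still between calls to the robot, and variables do not carry over. Pictures are saved under pics/ and viewed, about 8 in all and at most 12, crops included, and the job is handed in when it is done.

Besides the shell and the picture viewer there is one more tool, called after "Request:" as name(argument=value, ...) on one line, values as JSON. step_arm: Moves the arm, as the interface text tells. Its arguments: {"type":"object","properties":{"plan":{"type":"array"}},"required":["plan"]}

```bash
mkdir -p pics; ls; cat > h.py <<'E'
import sys,os
sys.path.insert(0,'.')
import numpy as np,cv2
from bench import robot,cams
def snap(n,f):
    o=robot.get_obs(); s=cams.snapshot(n); cv2.imwrite(f'pics/{f}.png',s['frame'][:,:,::-1]); 
    np.save(f'pics/{f}.npy',{'s':{k:v for k,v in s.items() if k!='frame'},'o':o},allow_pickle=True); return s,o
E
python3 - <<'E'
from h import *
for n in('scene','top'):
    s,o=snap(n,n+'1'); print({k:v for k,v in s.items() if k!='frame'})
print(o)
a=cv2.imread('pics/scene1.png');b=cv2.imread('pics/top1.png')
E
```

```text
pics
{'camera_matrix': array([[474.24312911,   0.        , 275.93228536],
       [  0.        , 474.24312911, 211.88247043],
       [  0.        ,   0.        ,   1.        ]]), 'origin': array([-0.16102469, -0.61826398,  0.68667344]), 'attitude': array([-2.12733485, -0.01492178, -0.82483709])}
{'camera_matrix': array([[387.55085942,   0.        , 284.19350939],
       [  0.        , 387.55085942, 208.38587581],
       [  0.        ,   0.        ,   1.        ]]), 'origin': array([0.40532791, 0.02020019, 1.31485902]), 'attitude': array([-3.00109179, -0.00944704, -1.58623287])}
{'time': 0.05, 'joint_positions': array([ 1.05191768e+00,  8.79489622e-02,  1.37220027e+00, -3.08780865e-05,
        1.68357842e+00, -1.03083483e-01]), 'qvel': array([-0.00078848, -0.00084677, -0.00160999, -0.00192835, -0.00092502,
       -0.00172082]), 'joint_torque': array([ 8.21240428e-04, -3.41541088e+01, -3.03594053e+01,  7.19750882e-02,
        3.05522641e-02, -9.05479851e-05]), 'tool_pos': array([0.22189841, 0.50267611, 0.20433485]), 'ee_rot': array([-3.13946583e+00, -1.89166767e-04,  2.72579385e+00]), 'wrist_force': array([0.16356105, 0.57286967, 0.12665366]), 'wrist_torque': array([-0.00020882, -0.04168989, -0.0275997 ]), 'width': 0.09405814240145004}
```

View pics/scene1.png

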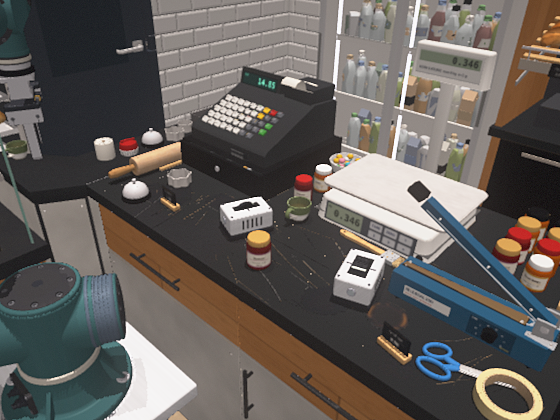

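View pics/top1.png

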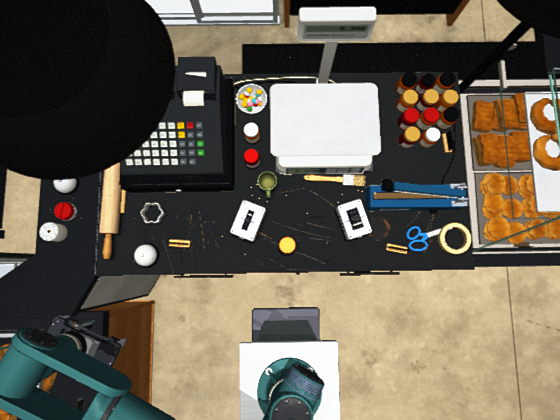

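The scene view shows the left box at about (247,216) and the right one at about (360,277). In the top view they are at (248,219) and (354,219), with the jar at (287,245), the cup at (267,182) and the signs at (179,243) and (397,248). Next I'll enlarge both boxes to tell the wheels apart.

```bash
python3 - <<'E'
from h import *
a=cv2.imread('pics/scene1.png');b=cv2.imread('pics/top1.png')
r=lambda i,x,y,w,h:cv2.resize(i[y:y+h,x:x+w],(400,300),interpolation=cv2.INTER_CUBIC)
cv2.imwrite('pics/crop1.png',np.vstack([np.hstack([r(a,207,186,80,60),r(a,320,245,80,60)]),np.hstack([r(b,218,194,64,48),r(b,322,194,64,48)])]))
E
```

```text
(no output)
```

View pics/crop1.png

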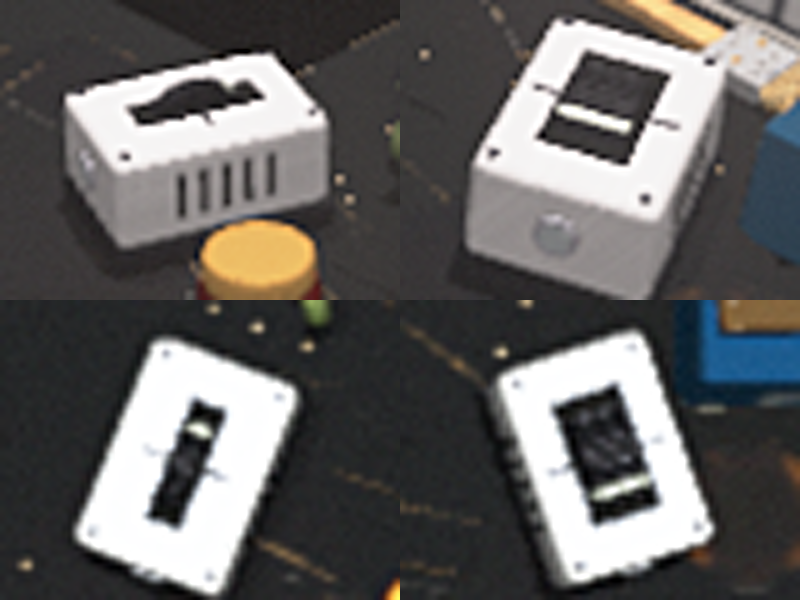

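The left box has the narrow wheel with its line leaning back, so it is the lamp. The right box has the wide wheel with its line leaning front, so it is the heat. In each box I'll use the four lid screws to get the position and yaw.

```bash
cat >> h.py <<'E'
from scipy.spatial.transform import Rotation as Ro
def cam(f):
    d=np.load(f'pics/{f}.npy',allow_pickle=True).item(); s,o=d['s'],d['o']
    if 'origin' in s: return s['camera_matrix'],np.array(s['origin']),Ro.from_euler('xyz',s['attitude']).as_matrix()
    R=Ro.from_euler('xyz',o['ee_rot']).as_matrix();T=s['T_tool_cam']
    return s['camera_matrix'],o['tool_pos']+R@T[:3,3],R@T[:3,:3]
def ray(f,p):
    K,c,R=cam(f); d=R@np.linalg.solve(K,[p[0],p[1],1]); return c,d/np.linalg.norm(d)
def tri(a,b):
    (c1,d1),(c2,d2)=a,b; s=np.linalg.lstsq(np.c_[d1,-d2],c2-c1,rcond=None)[0]
    p,q=c1+s[0]*d1,c2+s[1]*d2; return (p+q)/2,np.linalg.norm(p-q)
def plane(f,p,z):
    c,d=ray(f,p); return c+d*(z-c[2])/d[2]
def proj(f,P):
    K,c,R=cam(f); q=K@(R.T@(np.array(P)-c)); return q[:2]/q[2]
E
python3 - <<'E'
from h import *
#order FL FR BL BR
T={'lamp':np.array([(93,230),(208,275),(168,52),(278,95)])/6.25+[218,194],'heat':np.array([(180,267),(297,232),(117,83),(232,46)])/6.25+[322,194]}
S={'lamp':np.array([(85,93),(125,156),(265,55),(312,112)])/5+[207,186],'heat':np.array([(90,152),(245,200),(170,20),(312,62)])/5+[320,245]}
for n in T:
    print(n,tri(ray('top1',T[n].mean(0)),ray('scene1',S[n].mean(0))))
    for f,P in(('top1',T[n]),('scene1',S[n])):
        w=np.array([plane(f,p,.066) for p in P]); v=w[2]+w[3]-w[0]-w[1]; u=w[0]+w[2]-w[1]-w[3]
        print(f,w.mean(0).round(4),np.arctan2(v[1],v[0]).round(3),np.arctan2(-u[0],u[1]).round(3),np.linalg.norm(v)/2,np.linalg.norm(u)/2)
for n,p,z in(('jar',(287,245),.077),('cup',(267,182),.048),('sl',(179,243),.02),('sr',(397,248),.02)): print(n,plane('top1',p,z))
E
```

```text
lamp (array([0.54548258, 0.12383443, 0.0645598 ]), np.float64(0.00037504515667522305))
top1 [0.5454 0.1238 0.066 ] -0.387 -0.388 0.10011555708855954 0.06283520191715365
scene1 [0.5449 0.1223 0.066 ] -0.39 -0.415 0.09940930820610634 0.06273795292471879
heat (array([ 0.54311644, -0.22362861,  0.06550007]), np.float64(0.0007936365847749259))
top1 [ 0.5436 -0.2238  0.066 ] 0.293 0.286 0.10147587379391375 0.06372779475519773
scene1 [ 0.544  -0.2228  0.066 ] 0.29 0.282 0.10185693286131683 0.0648603821237945
jar [ 0.46236891 -0.00131263  0.077     ]
cup [0.67390156 0.06138646 0.048     ]
sl [0.47700486 0.35657326 0.02      ]
sr [ 0.4495201  -0.36905281  0.02      ]
```

```bash
python3 - <<'E'
from h import *
print(tri(ray('top1',(387,185)),ray('scene1',(418,190))))
print('scale corner',tri(ray('top1',(379,152)),ray('scene1',(446,232))), tri(ray('top1',(276,153)),ray('scene1',(327,182))))
E
```

```text
(array([ 0.61858075, -0.28250168,  0.24296306]), np.float64(0.0026848287027350553))
scale corner (array([ 0.76007855, -0.30616129,  0.0865366 ]), np.float64(0.0031470351112144646)) (array([0.75984957, 0.0316188 , 0.08797699]), np.float64(0.004782055526353074))
```

Request:
step_arm(plan=[[[0,-40,0,-0.12,0],[10,-80,0,-0.24,0],[30,-120,0,-0.36,0],[50,-160,0,-0.48,0],[75,-195,0,-0.6,0],[100,-230,0,-0.72,0],[125,-265,0,-0.84,0],[150,-300,0,-0.865,0]]])

```text
time: 0.77
tool_pos: [0.3659, 0.2106, 0.2053]
ee_rot: [3.141, -0.0, 1.857]
wrist_force: [0.9, 0.9, 0.2]
width: 0.0444
```

The stapler's raised tip is at about (0.62,-0.28,0.24). With the jaw axis along the wheel's travel, the gripper body clears it by about 4 cm.

Request:
step_arm(plan=[[[15,-40,0,0,0],[30,-80,0,0,0],[45,-118,0,0,0],[60,-156,0,0,0],[75,-194,0,0,0],[90,-232,0,0,0],[100,-270,0,0,0],[110,-308,0,0,0]]])

```text
time: 1.43
tool_pos: [0.4755, -0.0976, 0.2049]
ee_rot: [-3.141, -0.001, 1.86]
wrist_force: [1.1, 0.7, 0.2]
width: 0.0006
```

Request:
step_arm(plan=[[[15,-35,0,0,0],[30,-70,0,0,0],[42,-100,0,0,0],[50,-121,0,0,0],[53,-121,-10,0,0],[53,-121,-20,0,0],[53,-121,-20,0,0],[53,-121,-20,0,0]]])

```text
time: 2.1
tool_pos: [0.5275, -0.2148, 0.1839]
ee_rot: [-3.139, -0.003, 1.862]
wrist_force: [0.3, 0.3, 0.4]
width: 0.0007
```

```bash
python3 - <<'E'
from h import *
s,o=snap('wrist','w1'); print(o['tool_pos'],o['ee_rot'],o['wrist_force'],o['time'])
for z,p in((.078,(.5435,-.2235)),):print(proj('w1',(*p,z)))
print(proj('w1',o['tool_pos']))
E
```

```text
[ 0.52748798 -0.21479791  0.18387077] [-3.13932601e+00 -2.81722978e-03  1.86222588e+00] [0.30444422 0.3232393  0.37529601] 2.1
[296.61231175 227.1327222 ]
[283.16044282 255.92236005]
```

View pics/w1.png

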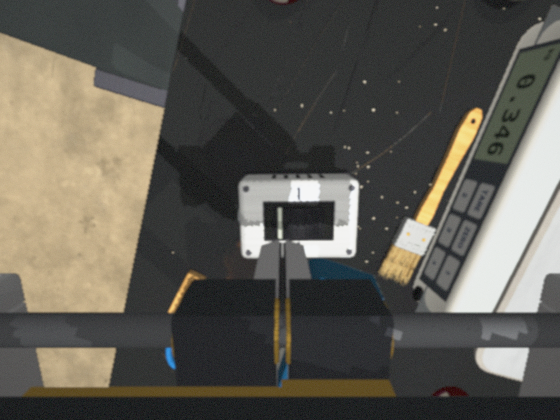

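The wrist view shows the heat slot spanning (263,201) to (335,239), with screws at (245,187), (353,187), (248,253) and (349,253). The closed fingertip is at about (287,243).

```bash
python3 - <<'E'
from h import *
P=[(245,187),(353,187),(248,253),(349,253)]
w=np.array([plane('w1',p,.066) for p in P]);print(w.mean(0),w, plane('w1',(299,220),.066))
print(proj('w1',(.5435,-.2235,.066)))
o=np.load('pics/w1.npy',allow_pickle=True).item()
i=cv2.imread('pics/w1.png')[160:280,220:380];cv2.imwrite('pics/c2.png',cv2.resize(i,(800,600),interpolation=cv2.INTER_CUBIC))
E
```

```text
[ 0.54512472 -0.22005737  0.066     ] [[ 0.48653536 -0.2030129   0.066     ]
 [ 0.58433606 -0.17367873  0.066     ]
 [ 0.5066653  -0.26622599  0.066     ]
 [ 0.60296215 -0.23731186  0.066     ]] [ 0.54511795 -0.21916634  0.066     ]
[296.07863252 223.66003653]
```

View pics/c2.png

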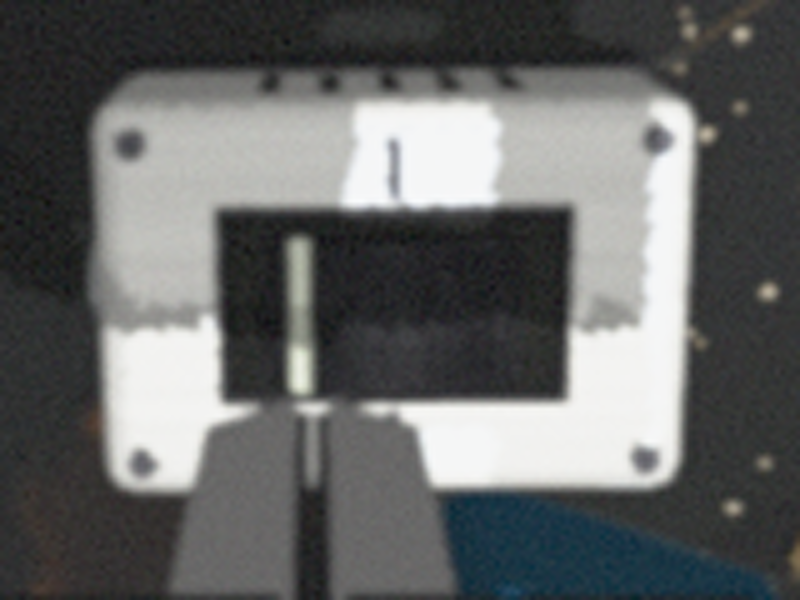

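Request:
step_arm(plan=[[[9,-9,-20,0,0],[9,-9,-45,0,0],[9,-9,-70,0,0],[9,-9,-85,0,0],[9,-9,-93,0,0],[9,-9,-93,0,0],[9,-9,-93,0,0]]])

```text
time: 2.73
tool_pos: [0.5379, -0.2251, 0.0935]
ee_rot: [3.141, 0.001, 1.862]
wrist_force: [0.0, 0.6, 0.7]
width: 0.0006
```

Request:
step_arm(plan=[[[-1.5,1,-5,0,0],[-1.5,1,-10,0,0],[-1.5,1,-14,0,0],[-1.5,1,-16,0,0],[-1.5,1,-17,0,0],[-1.5,1,-17,0,0]]])

```text
time: 3.23
tool_pos: [0.5361, -0.2247, 0.076]
ee_rot: [3.141, 0.0, 1.861]
wrist_force: [-1.1, 1.0, 2.6]
width: 0.0007
```

Request:
step_arm(plan=[[[0,0,-1,0,0],[0,0,-2,0,0],[0,0,-3,0,0],[0,0,-3,0,0]]])

```text
time: 3.57
tool_pos: [0.5363, -0.2247, 0.0735]
ee_rot: [3.141, 0.001, 1.861]
wrist_force: [-2.2, 0.7, 5.8]
width: 0.0004
```

Request:
step_arm(plan=[[[2.5,0.7,-0.5,0,0],[5,1.5,-0.5,0,0],[7.5,2.2,-0.5,0,0],[10,3,-0.5,0,0],[12.5,3.7,-0.5,0,0],[15,4.5,-0.5,0,0],[17,5.1,-0.5,0,0],[17,5.1,-0.5,0,0]]])

```text
time: 4.23
tool_pos: [0.555, -0.219, 0.0738]
ee_rot: [3.137, 0.001, 1.861]
wrist_force: [-0.1, 1.4, 7.0]
width: 0.0004
```

Request:
step_arm(plan=[[[0,0,3,0,0],[0,0,8,0,0],[0,0,15,0,0],[0,0,40,0,0],[0,0,75,0,0],[-15,10,115,0,0],[-15,45,115,0,0],[-15,45,115,0,0]]])

```text
time: 4.9
tool_pos: [0.5393, -0.1713, 0.1914]
ee_rot: [3.135, 0.002, 1.864]
wrist_force: [0.4, 0.3, -0.9]
width: 0.0002
```

```bash
python3 - <<'E'
from h import *
s,o=snap('wrist','w2'); print(o['tool_pos'],o['wrist_force'],o['time'])
p=proj('w2',(.5443,-.2217,.07)).astype(int);print(p)
snap('scene','scene2')
y,x=max(p[1]-60,0),max(p[0]-80,0)
r=lambda i:cv2.resize(i,(400,300),interpolation=cv2.INTER_CUBIC)
cv2.imwrite('pics/c3.png',np.hstack([r(cv2.imread('pics/w2.png')[y:y+120,x:x+160]),r(cv2.imread('pics/scene2.png')[245:305,320:400])]))
E
```

```text
[ 0.5393138  -0.17133371  0.19143307] [ 0.39905391  0.25821211 -0.85458721] 4.9
[272 257]
```

View pics/c3.png

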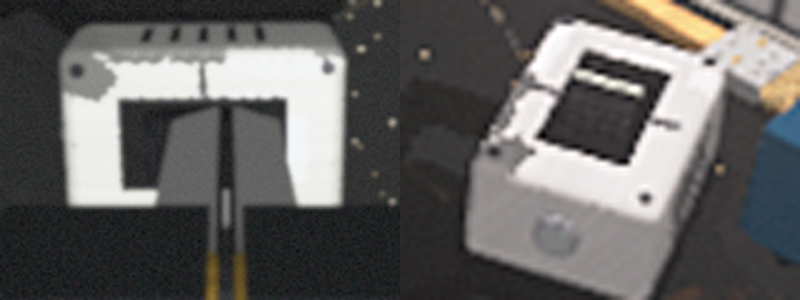

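```bash
python3 - <<'E'
from h import *
u=np.array([np.cos(.29),np.sin(.29),0]);c=np.array([.5438,-.2227,.046])
for a in(-.6,0,.3,.6):
    p=c+.032*(np.sin(a)*u+[0,0,np.cos(a)]); print(a,(proj('scene1',p)-[320,245])*5+[400,0])
E
```

```text
-0.6 [592.84512138 117.85256227]
0 [607.5490807   83.10214811]
0.3 [613.9592569   73.46558486]
0.6 [618.94812216  70.19091062]
```

The heat line is now at (605,82), and the prediction for a line on top is (607.5,83), so the heat wheel has clicked exactly one step and been let go. The box hasn't moved visibly. Now the lamp.

Request:
step_arm(plan=[[[0,38,0,-0.1,0],[0,76,0,-0.2,0],[0,114,0,-0.3,0],[0,152,0,-0.4,0],[0,190,0,-0.5,0],[0,228,0,-0.6,0],[0,250,0,-0.68,0],[0,250,0,-0.68,0]]])

```text
time: 5.67
tool_pos: [0.5373, 0.0789, 0.185]
ee_rot: [-3.138, 0.0, 1.184]
wrist_force: [0.0, 0.6, -1.0]
width: 0.0008
```

Request:
step_arm(plan=[[[0,20,0,0,0],[0,20,0,0,0],[0,20,0,0,0],[0,20,0,0,0]]])

```text
time: 6.0
tool_pos: [0.538, 0.0939, 0.1861]
ee_rot: [-3.141, 0.002, 1.18]
wrist_force: [-0.7, 0.4, 0.2]
width: 0.0002
```

```bash
python3 - <<'E'
from h import *
s,o=snap('wrist','w3'); print(o['tool_pos'],o['ee_rot'],o['wrist_force'],o['time'])
p=proj('w3',(.545,.1235,.066)).astype(int);print(p)
y,x=max(p[1]-60,0),max(p[0]-80,0);print(x,y)
cv2.imwrite('pics/c4.png',cv2.resize(cv2.imread('pics/w3.png')[y:y+120,x:x+160],(800,600),interpolation=cv2.INTER_CUBIC))
E
```

```text
[0.53802353 0.0938891  0.18610947] [-3.14073771e+00  1.70629184e-03  1.18000907e+00] [-0.6846947   0.44655966  0.23431351] 6.0
[278 178]
198 118
```

View pics/c4.png

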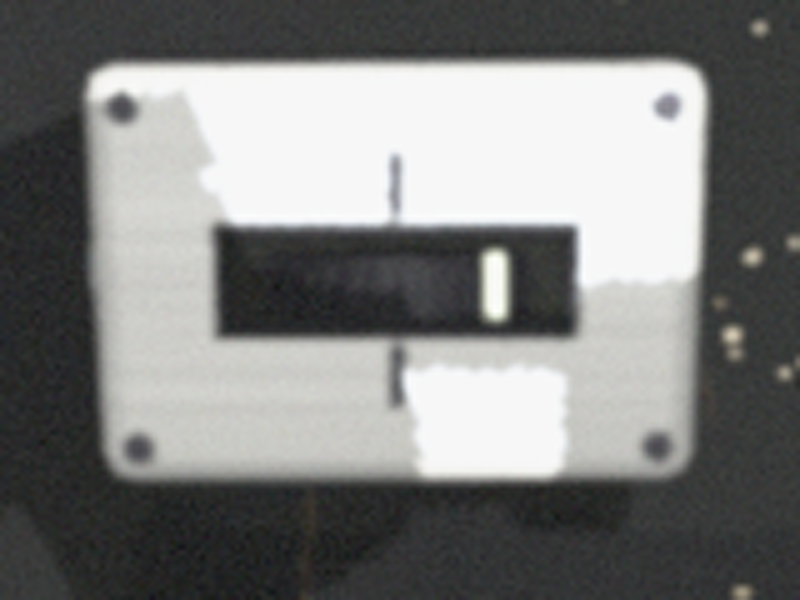

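The lamp case in the wrist view has its screw mean at (277,173), against a prediction of (278,178). I'll aim between the two estimates, at crest (0.546,0.1255), which is well inside the fingertip's 16 mm width.

Request:
step_arm(plan=[[[8,14,-10,0,0],[16,28,-30,0,0],[16,28,-60,0,0],[16,28,-80,0,0],[16,28,-92,0,0],[16,28,-92,0,0],[16,28,-92,0,0]]])

```text
time: 6.63
tool_pos: [0.554, 0.1226, 0.0949]
ee_rot: [-3.141, 0.001, 1.18]
wrist_force: [0.6, -1.2, -0.3]
width: 0.0002
```

Request:
step_arm(plan=[[[0,0,-6,0,0],[0,0,-12,0,0],[0,0,-15,0,0],[0,0,-17,0,0],[0,0,-19,0,0],[0,0,-19,0,0]]])

```text
time: 7.13
tool_pos: [0.5545, 0.1234, 0.0765]
ee_rot: [3.14, -0.0, 1.181]
wrist_force: [0.2, -0.5, 3.6]
width: 0.0003
```

Request:
step_arm(plan=[[[0,0,-1,0,0],[0,0,-2,0,0],[0,0,-2,0,0]]])

```text
time: 7.38
tool_pos: [0.5548, 0.1234, 0.075]
ee_rot: [3.139, -0.001, 1.181]
wrist_force: [-0.1, -1.6, 5.5]
width: 0.0002
```

Request:
step_arm(plan=[[[-2.5,1,-0.7,0,0],[-5,2,-0.7,0,0],[-7.5,3,-0.7,0,0],[-10,4.1,-0.7,0,0],[-12.5,5.1,-0.7,0,0],[-15,6.1,-0.7,0,0],[-17,7,-0.7,0,0],[-17,7,-0.7,0,0]]])

```text
time: 8.05
tool_pos: [0.5365, 0.1309, 0.0741]
ee_rot: [-3.141, -0.0, 1.181]
wrist_force: [-2.1, -0.6, 5.8]
width: 0.0005
```

Request:
step_arm(plan=[[[0,0,3,0,0],[0,0,8,0,0],[0,0,15,0,0],[0,0,40,0,0],[0,0,75,0,0],[-20,-30,110,0,0],[-60,-30,115,0,0],[-60,-30,115,0,0]]])

```text
time: 8.72
tool_pos: [0.4745, 0.1, 0.1923]
ee_rot: [3.138, -0.002, 1.18]
wrist_force: [-0.0, 0.9, -0.8]
width: 0.0008
```

```bash
python3 - <<'E'
from h import *
snap('scene','scene3');s,o=snap('top','top3');print(o['tool_pos'],o['time'])
u=np.array([np.cos(.39),-np.sin(.39),0]);c=np.array([.545,.1235,.046])
for a in(-.6,0,.6):
    p=c+.032*(np.sin(a)*u+[0,0,np.cos(a)]); print(a,(proj('scene1',p)-[207,186])*5,(proj('top1',p)-[218,194])*6.25+[0,300])
r=lambda i,x,y,w,h:cv2.resize(i[y:y+h,x:x+w],(400,300),interpolation=cv2.INTER_CUBIC)
a=cv2.imread('pics/scene3.png');b=cv2.imread('pics/top3.png')
cv2.imwrite('pics/c5.png',np.vstack([np.hstack([r(a,207,186,80,60),r(a,320,245,80,60)]),np.hstack([r(b,218,194,64,48),r(b,322,194,64,48)])]))
E
```

```text
[0.47567104 0.10036219 0.19090292] 8.7667
-0.6 [162.25750661  98.68364165] [173.0873855 494.4614774]
0 [195.66754829  81.70538114] [185.46862921 460.7690242 ]
0.6 [229.11407884  83.92977282] [199.61698588 429.61088708]
```

View pics/c5.png

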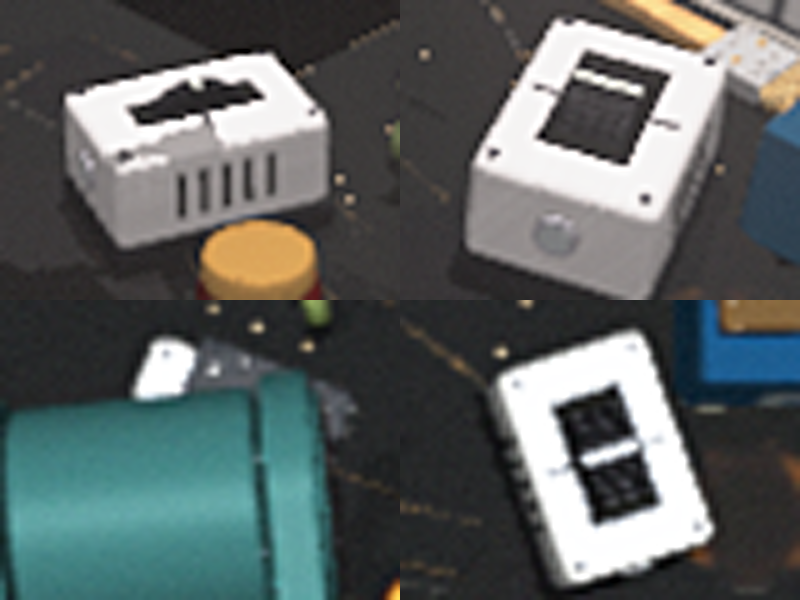

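The lamp line is at about (198,82), and the prediction for a line on top is (196,82). The heat line is on top in both views. The boxes and jar look unmoved, and the gripper is clear.

```bash
python3 - <<'E'
from h import *
robot.close_job()
E
```

```text
the job is handed in; nothing more can be done
```

I rolled the heat wheel one click to the back and let go, then the lamp wheel one click to the front and let go. I pressed each with the shut fingertips at about 5 to 7 N over about 19 mm. I handed the job in at about 8.8 s with the arm clear, and it gave no verdict.

- **Wheels:** in the last pictures both white lines are on top, within about 3 px on crops enlarged five times of where one click should put them. The lamp could only be checked in the scene view, because the arm hid it from the top camera.
- **Boxes and bystanders:** both boxes and the jar look unmoved. I didn't measure the cup or the two signs again at the end, but the arm never came near them.
- **Disagreement:** the wrist camera put each case about 4 mm further sideways than the two fixed cameras did. I aimed between the two readings, and both wheels were still gripped well.

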